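# Clear the carrot tops into the scrap pail

## Task

Clear the two carrot tops (the short cut-off stubs with stalk ends) off the chopping board into the open scrap pail with the wire handle, and leave the pail standing upright. Leave the long trimmed carrot and the perforated utensil pot where they are.

Things in the scene. Friction and masses are not known exactly. Their poses are not given: they have to be found in the camera images.
- carrot_top_a: Carrot top: cut-off crown of a carrot, an orange round stub about 30 g standing on its cut face on the board. 33 mm across at the foot, 37 mm at 22 mm height, narrowing above to its 34 mm height; green stalk stubs stand 8 mm higher. Origin: centre of the cut face (underside); z up. The two tops are at least 100 mm apart, with 35 mm or more free around each.
- carrot_top_b: The second carrot top, the same in all respects as carrot_top_a.
- scrap_pail: Open round pail of plain metal, loose, 0.6 kg, on the worktop to the left or to the right of the board. 105 mm high; 156 mm across at the rim, 132 mm at the foot, wall 3 mm, floor 4 mm thick; its thin wire handle hangs folded down outside on its own -x side; the mouth is free. Origin: centre of its underside; z up.
- chop_board: Wooden chopping board, 200 (its x) by 260 (its y) by 22 mm thick, which does not move. Origin: centre of its underside, so its top is 22 mm above the origin; x and y along its edges. The carrot tops stand on its +x half, one at +y and one at -y.
- carrot: Bystander: the trimmed carrot, no stalks, 130 mm long and 30 mm thick, lying along its own y on the -x side of the board (the side nearer the robot). Loose. Origin: centre of its underside.
- utensil_pot: Bystander: perforated metal utensil pot, 93 mm across and 116 mm high, narrower than the pail and without a handle, loose, standing on the other side of the board from the pail. Origin: centre of its underside.

How it is judged:
By the outcome, as a careful person would: the job done as asked, in the order asked, and still so for the second after the job is handed in, with the robot touching nothing.
It also fails if it takes over 48 s, if anything falls off the work surface, if the arm or the gripper's body presses on something with over 40 N, if the wrist force passes 120 N, or if a joint passes its speed limit or range.

## Robot

A 6-joint arm with a two-finger parallel gripper is mounted at the origin on a cart in front of the work surface, level with it; the furniture and walls round the work are solid. World frame = base frame: x ahead of the robot, y to its left, z up, the work surface at z = 0. Lengths are in m, angles in rad, forces in N, time in s.
With the tool pointing down it reaches from about 0.375 to 0.975 m from the base axis. Payload 3.8 kg.
Tool frame: the origin (TCP) lies at the very end of the fingers, on their centre line; the grasp point (between the pads) lies bot.hold_point_z behind it (bot.hold_point_z is the distance from the TCP to the grasp point, in m); z points along the fingers, y is the line along which they close (so a half turn about z gives the same grasp; the last joint's range is limited). The gripper opens to 85 mm and grips with 20 to 120 N. Pads are 22 mm wide; open, the fingers measure 114 mm over their backs; the gripper's body (76 mm by 85 mm) begins 54 mm behind the grasp point. The pads swing forward as they close: fully open they stand 13 mm farther back than shut.
Start: joints at [-1.32, 0.264, 1.604, -0, 1.274, -0.037], TCP at [0.192, -0.647, 0.231] pointing down, gripper open.
Joint ranges: [-2.63, 2.63], [-0.94, 2.18], [0.31, 2.57], [-1.31, 4.45], [0, 2.66], [-2.55, 2.55]. Speed limits (rad/s): [2.57, 2.57, 3.14, 3.14, 3.14, 3.14].

## Interface

Orientations are given as a rotation vector (axis times angle).
In Python, from workcell import bot gives the robot as it stands.
- The arm moves only by the tool jog_arm, called by a JSON object that holds its "method" and its "body". Schema: {"type":"object","properties":{"steps":{"type":"array","items":{"type":"object","properties":{"tx":{"type":"number"},"ty":{"type":"number"},"tz":{"type":"number"},"yaw":{"type":"number"}},"additionalProperties":false},"minItems":1,"maxItems":5},"aperture":{"type":"number"},"clamp_n":{"type":"number"},"only":{"type":"string"},"quiet":{"type":"boolean"},"lines":{"type":"string"}},"required":["steps"],"additionalProperties":false}. steps is a list of rows, 1 to 5 of them, each an object with the fields tx, ty, tz (the shift in units of 100 mm), yaw (a turn about the tool's z in rad); a field left out counts as zero; each row shifts and turns the commanded pose from where the row before left it, along the tool's axes as they then stand; what a row does not reach is not made up. A row lasts 1/8 s, in which the tool goes at most 0.0625 m and 0.188 rad, less where a joint would pass 70% of its speed; a pose out of reach is approached as far as the arm can. aperture is the opening from 0.0 (shut) to 1.0 (fully open), set as the call begins (left out keeps the last). The fingers move at their own pace and stop on an object; clamp_n is the grip in N (left out, the last holds). Time passes only in rows, so rows that do not move let the fingers close. The tool returns the time, the measured TCP pose, the force, the opening and the grip force at its end. only (a regular expression) keeps the lines of the reply that match it, lines (a string "A,B") keeps lines A to B, and quiet returns only ok. Input that does not fit is refused with a message, and nothing moves.
- bot.read_state(): the state, without advancing time (a new reading comes with each control period).
- bot.read_camera(name): name is "side" or "top" or "wrist"; returns the picture (420x560x3 uint8, red, green, blue); there is no depth.
- bot.camera_info(name): a dict with "intrinsics" (3x3 intrinsics, pixels), "extrinsics" (4x4, takes a point from camera to world coordinates). Camera axes: x right, y down, z forward; pixel columns grow to the right and rows downward; lengths in m; the calibration is good to about 2 mm. A picture is of the moment at which its call begins: read the wrist's pose just before it. camera_info takes no time and is no camera call; for the wrist camera it gives the pose at the moment of the call.
- bot.finish_job(): hands the job in; it is judged then, once.
The state is a dict: "time": time; "q": joint angles; "joint_vel": joint speeds; "joint_torque": joint torques, N m; "tool_pos": TCP position; "tcp_rot": TCP orientation; "wrist_force": force on the tool from outside, world axes, zero at the start; "torque": the same for the moment, N m; "width": opening from 0.0 (shut) to 1.0 (fully open); "grip_force": force on a finger pad.
Only numpy, scipy, OpenCV 4.12 (cv2) and the standard library are available. Lean on these libraries where they do the work, as an engineer would, in place of code of your own. Each camera call takes 0.05 s, during which the arm holds its last target. There are 200 camera calls.

## Working session

There is one attempt and no reset: what is moved stays moved. The work goes in short steps, Python scripts to look and compute and a tool call to move; the robot and the scene stay as the last step left them, time stands still between calls to the robot, and variables do not carry over. Pictures are saved under pics/ and viewed, at most 10 in all, crops included, and the job is handed in when it is done.

```bash
mkdir -p pics; ls; python3 - <<'E'
from workcell import bot
import cv2
for n in("top","side"):
    cv2.imwrite(f"pics/{n}1.png",bot.read_camera(n)[:,:,::-1]); print(bot.camera_info(n))
s=bot.read_state(); print(s, bot.hold_point_z)
E
```

```text
pics
workcell.py
{'intrinsics': array([[380.84213256,   0.        , 282.60241499],
       [  0.        , 380.84213256, 206.98631857],
       [  0.        ,   0.        ,   1.        ]]), 'extrinsics': array([[ 0.02855533, -0.99354641,  0.10977301,  0.42936382],
       [-0.99907928, -0.03188568, -0.02870348,  0.00940637],
       [ 0.03201842, -0.10885231, -0.99354215,  0.90886668],
       [ 0.        ,  0.        ,  0.        ,  1.        ]])}
{'intrinsics': array([[440.47549321,   0.        , 281.13511021],
       [  0.        , 440.47549321, 215.54072555],
       [  0.        ,   0.        ,   1.        ]]), 'extrinsics': array([[-0.85395154,  0.38004603, -0.35543183,  0.88479498],
       [ 0.52023963,  0.63778792, -0.56795889,  0.60196901],
       [ 0.01083961, -0.66991909, -0.74235498,  0.80089991],
       [ 0.        ,  0.        ,  0.        ,  1.        ]])}
{'time': 0.1, 'q': array([-1.31992717e+00,  2.64687044e-01,  1.60526140e+00, -1.10648259e-05,
        1.27370921e+00, -3.69094071e-02]), 'joint_vel': array([ 0.00230018, -0.00158074, -0.00256118,  0.00012658,  0.00127261,
       -0.00022845]), 'joint_torque': array([ 4.69435417e-05, -5.16706252e+01, -3.68591845e+01, -1.83861246e-06,
        6.42218016e-03,  3.26089619e-06]), 'tool_pos': array([ 0.19140141, -0.64659109,  0.23006737]), 'tcp_rot': array([-3.10709515e+00, -4.50194058e-01,  3.62630157e-04]), 'wrist_force': array([-0.21477105, -0.36197058, -0.44200879]), 'torque': array([-0.04416789, -0.04197951,  0.04536704]), 'grip_force': 0.0, 'width': 0.9978134974550117} 0.0187
```

View pics/top1.png

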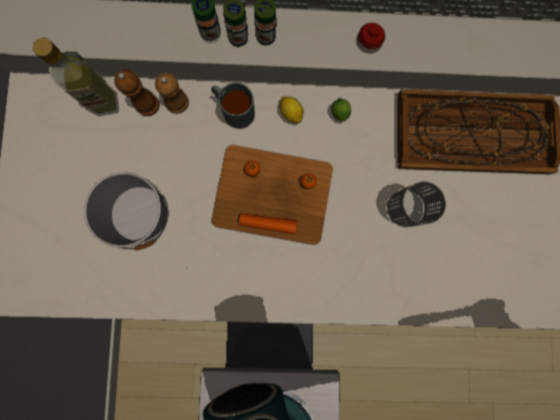

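View pics/side1.png

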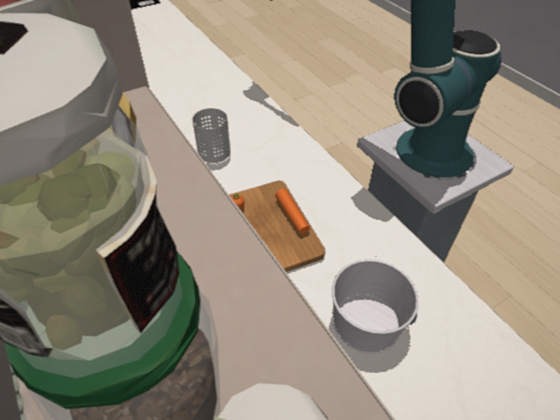

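The top view shows the stubs at about (252,169) and (309,181), the carrot at (267,224), the pail at (125,210) on the left and the pot at (417,204) on the right. I'll enlarge the board and pail.

```bash
python3 - <<'E'
import cv2
im=cv2.imread("pics/top1.png")
a=cv2.resize(im[140:260,230:330],None,fx=5,fy=5,interpolation=cv2.INTER_CUBIC)
cv2.imwrite("pics/board.png",a)
a=cv2.resize(im[160:260,75:175],None,fx=5,fy=5,interpolation=cv2.INTER_CUBIC)
cv2.imwrite("pics/pail.png",a)
E
```

```text
(no output)
```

View pics/board.png

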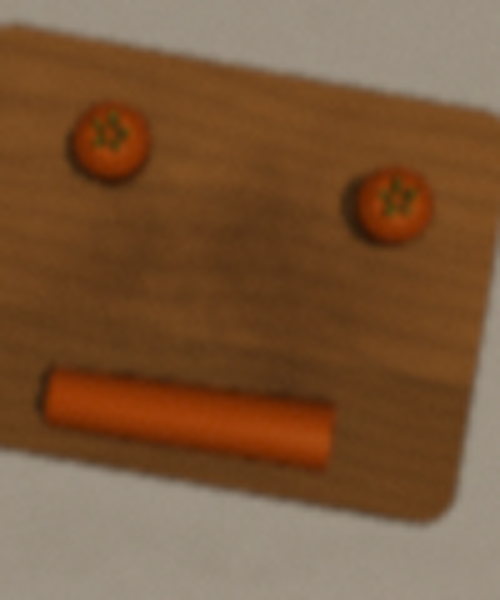

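View pics/pail.png

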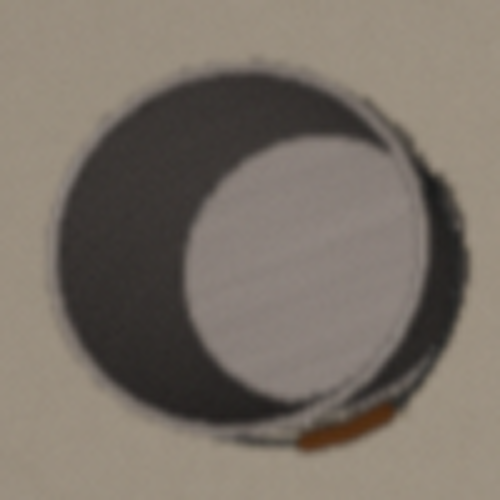

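In the crops the stub centres are at (252.5,168.3) and (309,181). The pail rim spans u 85.4–161 and v 173–247, so its centre is about (123.2,210). The handle is on the robot side.

```bash
cat > h.py <<'E'
from workcell import bot
import numpy as np
from scipy.spatial.transform import Rotation as R
def pix(name,u,v,z):
    c=bot.camera_info(name);K=c["intrinsics"];T=c["extrinsics"]
    d=T[:3,:3]@np.linalg.solve(K,[u,v,1]);o=T[:3,3]
    return o+d*(z-o[2])/d[2]
def tool(p):
    s=bot.read_state();M=R.from_rotvec(s["tcp_rot"])
    return M.inv().apply(np.array(p)-s["tool_pos"]).round(4)
E
python3 - <<'E'
from h import *
np.set_printoptions(precision=4,suppress=True)
for n,u,v,z in [("a",252.5,168.3,.044),("aL",244.5,168.3,.044),("aR",260.5,168.3,.044),("b",309,181,.044),("pail",123.2,210,.105),("rimL",85.4,210,.105),("rimR",161,210,.105),("potTop",431,202,.116),("carL",239,219.5,.037),("carR",296.5,227.5,.037)]:
    p=pix("top",u,v,z); print(n,p,np.hypot(*p[:2]))
a=pix("top",252.5,168.3,.2);print(tool(pix("top",252.5,168.3,.044)),tool(pix("top",309,181,.044)))
s=bot.read_state();print(R.from_rotvec(s["tcp_rot"]).as_matrix())
c=bot.camera_info("wrist");print(c)
E
```

```text
a [0.6124 0.0564 0.044 ] 0.6149705163018186
aL [0.6117 0.0748 0.044 ] 0.6162811516035351
aR [0.613 0.038 0.044] 0.6142075026823056
b [ 0.5872 -0.0748  0.044 ] 0.5919318008556288
pail [0.5011 0.3199 0.105 ] 0.5944987524276962
rimL [0.4986 0.3977 0.105 ] 0.6378320278464733
rimR [0.5036 0.2415 0.105 ] 0.5585209589196879
potTop [ 0.5377 -0.3286  0.116 ] 0.6301741342792525
carL [0.4937 0.0831 0.037 ] 0.5006584864167992
carR [ 0.4794 -0.049   0.037 ] 0.48190710409344106
[ 0.6032 -0.5542  0.1873] [ 0.5418 -0.4356  0.187 ]
[[ 0.9589  0.2838 -0.0005]
 [ 0.2838 -0.9589  0.002 ]
 [ 0.0001 -0.0021 -1.    ]]
{'intrinsics': array([[292.159 ,   0.    , 278.3426],
       [  0.    , 292.159 , 209.7721],
       [  0.    ,   0.    ,   1.    ]]), 'extrinsics': array([[ 0.284 , -0.9101, -0.3017,  0.2694],
       [-0.9588, -0.2705, -0.0866, -0.6261],
       [-0.0028,  0.3139, -0.9495,  0.3729],
       [ 0.    ,  0.    ,  0.    ,  1.    ]])}
```
Sizes check: a width 36.8 OK; rim 156 OK.

Sizes check out: the stub measures 37 mm and the rim 156 mm. I'll go to b first, with the fingers partly open.

Units first: shifts go in units of 100 mm. So 0.045 m is 0.45, -0.036 m is -0.36.

{"method": "jog_arm", "body": {"steps": [{"tx": 0.45, "ty": -0.36}, {"tx": 0.45, "ty": -0.36}, {"tx": 0.45, "ty": -0.36}, {"tx": 0.45, "ty": -0.36}, {"tx": 0.45, "ty": -0.36}], "aperture": 0.75, "clamp_n": 40}}

```text
time: 0.72
tool_pos: [0.3568, -0.4089, 0.2308]
tcp_rot: [-3.109, -0.45, 0.0]
wrist_force: [0.9, -0.7, -0.3]
width: 0.749
grip_force: 0.0
```

{"method": "jog_arm", "body": {"steps": [{"tx": 0.45, "ty": -0.36}, {"tx": 0.45, "ty": -0.36}, {"tx": 0.45, "ty": -0.36}, {"tx": 0.45, "ty": -0.36}, {"tx": 0.45, "ty": -0.36, "tz": 0.1}]}}

```text
time: 1.35
tool_pos: [0.5222, -0.1728, 0.2219]
tcp_rot: [3.108, 0.45, 0.002]
wrist_force: [0.2, 0.0, 0.0]
width: 0.747
grip_force: 0.0
```

```bash
python3 - <<'E'
from h import *
print(tool([.5872,-.0748,.025]),tool([.6124,.0564,.025]))
E
```

```text
[ 0.0899 -0.0757  0.1969] [ 0.1513 -0.1944  0.1968]
```

Scaled: 0.04 m is 0.4, -0.034 m is -0.34.

{"method": "jog_arm", "body": {"steps": [{"tx": 0.4, "ty": -0.34, "tz": 0.3}, {"tx": 0.4, "ty": -0.34, "tz": 0.3}, {"tx": 0.1, "ty": -0.08, "tz": 0.4}, {"tz": 0.1}, {}]}}

```text
time: 1.98
tool_pos: [0.5845, -0.0763, 0.1105]
tcp_rot: [-3.109, -0.45, 0.004]
wrist_force: [-1.1, -1.0, 0.4]
width: 0.746
grip_force: 0.0
```

```bash
python3 - <<'E'
from h import *
import cv2
print(tool([.5872,-.0748,.025]))
c=bot.camera_info("wrist");T=np.linalg.inv(c["extrinsics"])
cv2.imwrite("pics/w1.png",bot.read_camera("wrist")[:,:,::-1])
for p in([.5872,-.0748,.022],[.5872,-.0748,.044],[.5872,-.0748,.056]):
    q=c["intrinsics"]@(T@[*p,1])[:3];print(q[:2]/q[2])
E
```

```text
[ 0.0032 -0.0006  0.0855]
[275.16854038 210.87228661]
[274.82732679 220.08311547]
[274.61285167 225.87272556]
```

View pics/w1.png

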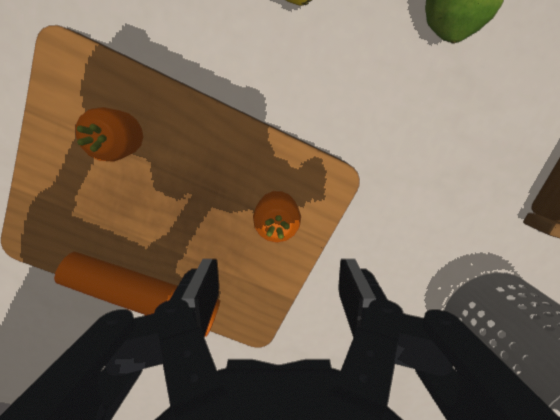

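The stub sits at (277,217) against a predicted (275,220), so the position is good to about 1 mm. The carrot is clear of the fingers. Descending to grasp.

Scaled: 0.04 m is 0.4, 0.035 m is 0.35.

{"method": "jog_arm", "body": {"steps": [{"tx": 0.03, "tz": 0.4}, {"tz": 0.35}, {"tz": 0.11}, {}]}}

```text
time: 2.52
tool_pos: [0.5888, -0.0758, 0.0262]
tcp_rot: [3.109, 0.449, 0.001]
wrist_force: [1.3, -0.4, 0.3]
width: 0.752
grip_force: 0.0
```

{"method": "jog_arm", "body": {"steps": [{}, {}, {}, {}], "aperture": 0, "clamp_n": 40}}

```text
time: 3.02
tool_pos: [0.5903, -0.0755, 0.0277]
tcp_rot: [3.108, 0.451, 0.006]
wrist_force: [-1.6, -0.5, 5.8]
width: 0.408
grip_force: 39.9
```

{"method": "jog_arm", "body": {"steps": [{"tz": -0.3}, {"tz": -0.6}, {"tz": -0.6}, {}]}}

```text
time: 3.52
tool_pos: [0.5935, -0.0758, 0.1835]
tcp_rot: [3.105, 0.45, 0.022]
wrist_force: [0.4, -0.7, -1.1]
width: 0.402
grip_force: 40.2
```

```bash
python3 - <<'E'
from h import *
print(bot.read_state()["width"],bot.read_state()["grip_force"],tool([.5011,.3199,.18]))
E
```

```text
0.4022323440037502 40.156564763747156 [ 0.0237 -0.4056  0.0012]
```

{"method": "jog_arm", "body": {"steps": [{"tx": 0.04, "ty": -0.58}, {"tx": 0.04, "ty": -0.58}, {"tx": 0.04, "ty": -0.58}, {"tx": 0.04, "ty": -0.58}, {"tx": 0.04, "ty": -0.58}]}}

```text
time: 4.15
tool_pos: [0.5243, 0.2104, 0.1747]
tcp_rot: [3.109, 0.451, -0.001]
wrist_force: [1.2, -0.6, 0.2]
width: 0.399
grip_force: 40.2
```

{"method": "jog_arm", "body": {"steps": [{"tx": 0.04, "ty": -0.58}, {"ty": -0.58}, {}, {}]}}

```text
time: 4.65
tool_pos: [0.4957, 0.3207, 0.1745]
tcp_rot: [3.108, 0.452, -0.002]
wrist_force: [0.0, -0.3, -0.5]
width: 0.405
grip_force: 40.2
```

```bash
python3 - <<'E'
from h import *
import cv2
print(tool([.5011,.3199,.085]))
c=bot.camera_info("wrist")
cv2.imwrite("pics/w2.png",bot.read_camera("wrist")[:,:,::-1])
E
```

```text
[0.005  0.0023 0.0895]
```

View pics/w2.png

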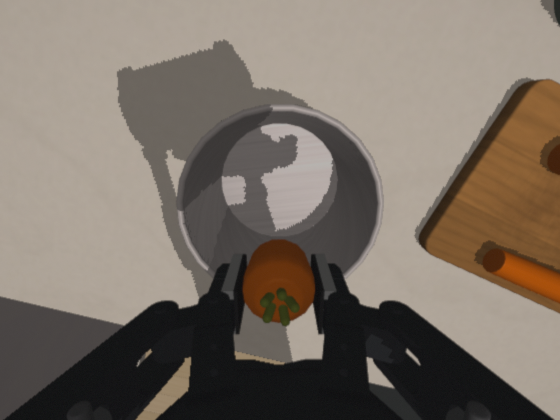

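The stub is held at (280,280). The pail is centred under the tool, with its rim at u 180–382. Lowering in and releasing.

Scaled: 0.04 m is 0.4, 0.03 m is 0.3.

{"method": "jog_arm", "body": {"steps": [{"tx": 0.05, "ty": 0.02, "tz": 0.3}, {"tz": 0.4}, {"tz": 0.2}, {}]}}

```text
time: 5.2
tool_pos: [0.5006, 0.3187, 0.0833]
tcp_rot: [3.108, 0.448, -0.006]
wrist_force: [0.4, -0.2, 0.2]
width: 0.406
grip_force: 40.2
```

{"method": "jog_arm", "body": {"steps": [{}, {}, {}], "aperture": 0.75}}

```text
time: 5.58
tool_pos: [0.5025, 0.3212, 0.0867]
tcp_rot: [-3.108, -0.451, -0.004]
wrist_force: [-0.1, -0.3, 0.4]
width: 0.75
grip_force: 0.0
```

{"method": "jog_arm", "body": {"steps": [{"tz": -0.5}, {"tz": -0.5}, {"tz": -0.1}]}}

```text
time: 5.95
tool_pos: [0.5043, 0.3224, 0.2011]
tcp_rot: [-3.105, -0.45, -0.014]
wrist_force: [1.2, 0.0, -0.3]
width: 0.748
grip_force: 0.0
```

```bash
python3 - <<'E'
from h import *
print(tool([.6124,.0564,.11]))
E
```

```text
[0.0272 0.2859 0.0907]
```

Scaled: 0.057 m is 0.57, 0.03 m is 0.3.

{"method": "jog_arm", "body": {"steps": [{"tx": 0.05, "ty": 0.57}, {"tx": 0.05, "ty": 0.57}, {"tx": 0.06, "ty": 0.57}, {"tx": 0.06, "ty": 0.57, "tz": 0.1}, {"tx": 0.05, "ty": 0.57, "tz": 0.3}]}}

```text
time: 6.58
tool_pos: [0.6098, 0.0551, 0.1576]
tcp_rot: [3.109, 0.451, 0.007]
wrist_force: [0.9, 0.3, -0.2]
width: 0.752
grip_force: 0.0
```

{"method": "jog_arm", "body": {"steps": [{"tz": 0.5}, {}, {}]}}

```text
time: 6.95
tool_pos: [0.608, 0.0573, 0.1071]
tcp_rot: [-3.109, -0.452, -0.0]
wrist_force: [0.3, 0.3, 1.2]
width: 0.746
grip_force: 0.0
```

```bash
python3 - <<'E'
from h import *
import cv2
print(tool([.6124,.0564,.025]))
c=bot.camera_info("wrist");T=np.linalg.inv(c["extrinsics"])
cv2.imwrite("pics/w3.png",bot.read_camera("wrist")[:,:,::-1])
q=c["intrinsics"]@(T@[.6124,.0564,.044,1])[:3];print(q[:2]/q[2])
E
```

```text
[0.004  0.0021 0.0821]
[278.4127811  220.57448981]
```

View pics/w3.png

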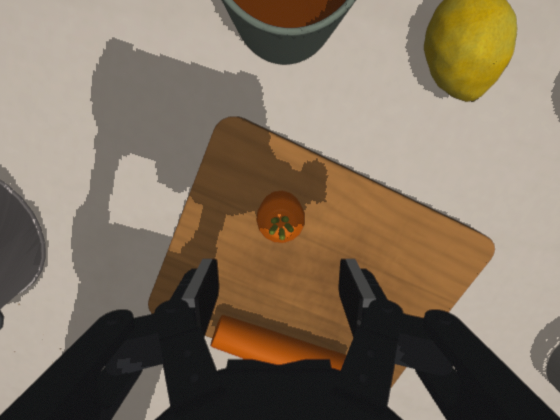

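The stub is at (281,217), as predicted, and the mug and carrot are clear. Grasping.

Scaled: 0.04 m is 0.4, 0.032 m is 0.32.

{"method": "jog_arm", "body": {"steps": [{"tx": 0.04, "ty": 0.02, "tz": 0.4}, {"tz": 0.32}, {"tz": 0.1}, {}]}}

```text
time: 7.5
tool_pos: [0.6128, 0.0565, 0.0254]
tcp_rot: [3.109, 0.452, 0.002]
wrist_force: [0.9, -0.2, 0.9]
width: 0.747
grip_force: 0.0
```

{"method": "jog_arm", "body": {"steps": [{}, {}, {}, {}], "aperture": 0, "clamp_n": 40}}

```text
time: 8.0
tool_pos: [0.614, 0.0562, 0.0267]
tcp_rot: [3.109, 0.45, 0.006]
wrist_force: [-1.2, 1.6, 6.0]
width: 0.406
grip_force: 40.0
```

{"method": "jog_arm", "body": {"steps": [{"tz": -0.3}, {"tz": -0.6}, {"tz": -0.6}, {}]}}

```text
time: 8.5
tool_pos: [0.6172, 0.0561, 0.1825]
tcp_rot: [3.108, 0.45, 0.022]
wrist_force: [-0.2, 0.6, -0.1]
width: 0.405
grip_force: 40.1
```

```bash
python3 - <<'E'
from h import *
print(tool([.5011,.3199,.18]))
E
```

```text
[-0.0365 -0.2859  0.0011]
```

{"method": "jog_arm", "body": {"steps": [{"tx": -0.07, "ty": -0.57}, {"tx": -0.07, "ty": -0.57}, {"tx": -0.07, "ty": -0.57}, {"tx": -0.07, "ty": -0.57}, {"tx": -0.07, "ty": -0.57}]}}

```text
time: 9.12
tool_pos: [0.4964, 0.3205, 0.1736]
tcp_rot: [3.109, 0.45, -0.001]
wrist_force: [1.5, 0.2, 0.2]
width: 0.41
grip_force: 40.2
```

{"method": "jog_arm", "body": {"steps": [{}, {}]}}

```text
time: 9.38
tool_pos: [0.4973, 0.3189, 0.1736]
tcp_rot: [3.108, 0.452, -0.001]
wrist_force: [-0.5, -1.6, -0.1]
width: 0.407
grip_force: 40.2
```

```bash
python3 - <<'E'
from h import *
print(tool([.5011,.3199,.085]))
E
```

```text
[0.004  0.     0.0886]
```

Scaled: 0.04 m is 0.4, 0.03 m is 0.3.

{"method": "jog_arm", "body": {"steps": [{"tx": 0.04, "tz": 0.3}, {"tz": 0.4}, {"tz": 0.2}, {}]}}

```text
time: 9.88
tool_pos: [0.5005, 0.3184, 0.0822]
tcp_rot: [3.108, 0.448, -0.007]
wrist_force: [-0.4, 0.5, 0.2]
width: 0.406
grip_force: 40.2
```

{"method": "jog_arm", "body": {"steps": [{}, {}, {}], "aperture": 0.75}}

```text
time: 10.25
tool_pos: [0.5024, 0.321, 0.0857]
tcp_rot: [-3.108, -0.451, -0.004]
wrist_force: [-0.4, -0.6, -0.6]
width: 0.756
grip_force: 0.0
```

{"method": "jog_arm", "body": {"steps": [{"tz": -0.5}, {"tz": -0.5}, {"tz": -0.4}, {"ty": 0.6}, {"ty": 0.6}]}}

```text
time: 10.88
tool_pos: [0.5365, 0.2052, 0.2264]
tcp_rot: [-3.108, -0.455, -0.006]
wrist_force: [0.7, 0.0, -0.7]
width: 0.75
grip_force: 0.0
```

{"method": "jog_arm", "body": {"steps": [{"ty": 0.6}, {"ty": 0.6}, {"ty": 0.6}, {}, {}]}}

```text
time: 11.5
tool_pos: [0.5866, 0.0329, 0.2246]
tcp_rot: [-3.109, -0.449, -0.001]
wrist_force: [-0.7, 0.6, -0.2]
width: 0.749
grip_force: 0.0
```

```bash
python3 - <<'E'
from h import *
import cv2
a=bot.read_camera("top")[:,:,::-1];s=bot.read_camera("side")[:,:,::-1]
cv2.imwrite("pics/end.png",cv2.hconcat([cv2.resize(a[140:265,70:330],(400,192)),s[150:342,200:560]]))
E
```

```text
(no output)
```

View pics/end.png

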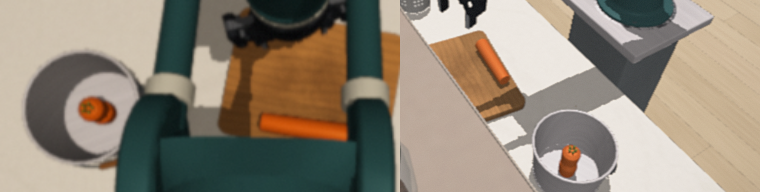

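Both stubs are in the pail at about (97,108), one on top of the other. The pail is upright, the carrot hasn't moved, and the arm is clear.

```bash
python3 -c "
from workcell import bot
print(bot.finish_job())"
```

```text
the job is handed in; nothing more can be done
None
```

Both carrot tops are in the upright scrap pail, the carrot and utensil pot were not touched, and I handed the job in at about 12 s of the 48 s allowed.

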